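# Push a stamped tile home in the trimming jig and cam it fast

## Robot

A 7-joint arm with a two-finger parallel gripper is mounted at the origin on the work surface; the furniture and walls round the work are solid. World frame = base frame: x ahead of the robot, y to its left, z up, the work surface at z = 0. Lengths are in mm, angles in rad, forces in N, time in s.
With the tool pointing down it reaches from about 400 to 875 mm from the base axis. Payload 4.4 kg.
Tool frame: the origin (TCP) lies at the very end of the fingers, on their centre line; the grasp point (between the pads) lies 19 mm behind it; z points along the fingers, y is the line along which they close (so a half turn about z gives the same grasp; the last joint's range is limited). The gripper opens to 85 mm and grips with 20 to 120 N. Pads are 22 mm wide; open, the fingers measure 114 mm over their backs; the gripper's body (76 mm by 85 mm) begins 54 mm behind the grasp point. The pads swing forward as they close: fully open they stand 13 mm farther back than shut.
Start: joints at [-1.183, 0.628, 0.038, 1.517, -0.027, 0.996, -0.02], TCP at [284.929, 584.237, 231.313] pointing down, gripper open.
Joint ranges: [-3.06, 3.06], [-0.37, 2.12], [-1.25, 1.32], [0.18, 2.47], [-1.1, 4.24], [0.23, 1.98], [-2.94, 2.94]. Speed limits (rad/s): [2.57, 2.57, 3.14, 3.14, 3.14, 3.14, 3.14].

## Interface

Orientations are given as [roll, pitch, yaw] about the fixed x, y, z axes, in that order (R = Rz(yaw) Ry(pitch) Rx(roll)).
In Python, from cell import monitor, viewer, workorder gives the robot as it stands.
- The arm moves only by the tool arm_command, never from a script. Its argument "series" is one flat list of numbers, 5 for each row, row after row: the opening in per cent of the stroke, from 0 (shut) to 100 (fully open), then the shift along the tool's x, y, z in cm, then the turn about the tool's z in degrees. In form: [claw, x, y, z, roll, claw, x, y, z, roll, ...]. A call has exactly 5 rows; each row is the pose to reach, as a shift and turn from the pose commanded when the call began, along the tool's axes at that moment; what a row does not reach only later rows make up. A row lasts 1/12 s, in which the tool goes at most 41.7 mm and 7.16 degrees, less where a joint would pass 70% of its speed; a pose out of reach is approached as far as the arm can. A call with a gripper value outside its range is refused whole. The fingers move at their own pace and stop on an object; the grip force is fixed at half the most. Time passes only in rows, so rows that repeat a pose let the fingers close, or fill a call up. It gives the time, the measured TCP pose, the force, the opening and the grip force at its end, in the units of the state.
- monitor.read_state(): the state, without advancing time (a new reading comes with each control period).
- viewer.get_image(name): name is "scene" or "top" or "wrist"; returns (picture, depth): 420x560x3 uint8, red, green, blue; 420x560 float32, mm along the optical axis (not along the pixel's ray), 0 where there is no reading.
- viewer.camera_model(name): a dict with "mtx" (3x3 intrinsics, pixels), "dist_coeffs" ([k1, k2, p1, p2, k3] as OpenCV has them; the pictures are not rectified), "R" (3x3) and "t" (3): a world point X has camera coordinates R X + t. Camera axes: x right, y down, z forward; pixel columns grow to the right and rows downward; lengths in mm; the calibration is good to about 2 mm. A picture is of the moment at which its call begins: read the wrist's pose just before it. camera_model takes no time and is no camera call; for the wrist camera it gives the pose at the moment of the call.
- workorder.finish_job(): hands the job in; it is judged then, once.
The state is a dict: "clock": time; "qpos": joint angles; "qd": joint speeds; "tau": joint torques, N m; "eef_pos": TCP position; "tool_rot": TCP orientation; "force": force on the tool from outside, world axes, zero at the start; "torque": the same for the moment, N m; "width": finger opening in mm; "gripper_force": force on a finger pad.
Only numpy, scipy, OpenCV 4.12 (cv2) and the standard library are available. Lean on these libraries where they do the work, as an engineer would, in place of code of your own. Each camera call takes 0.05 s, during which the arm holds its last target. There are 200 camera calls.

## Task

Get the stamped clay tile ready for trimming: push it along the jig's board until it sits home in the corner, one long side flat against the long fence and its right-hand end against the end fence, then push the cam lever round clockwise to its stop so that the cam holds the tile there. Only push, with the fingertips or the outside of the fingers: do not lift the tile, be gentle with it as unfired clay marks easily, and leave the other things on the table where they are.

Things in the scene. Friction and masses are not known exactly. Their poses are not given: they have to be found in the camera images.
- jig: Trimming jig, fixed: a plywood board 174x304x12 mm with two wooden fences, 20 mm high above it, that meet in a right-angled corner. Origin: on the table under the inner corner of the fences. x points away from the robot, y to its left. Board: x -152 to +22, y -24 to +280 mm, top at z = 12 mm. Its near side and left end are open.
- corner (a point): Inner corner of the fences at the height of the board's top (jig x = 0, y = 0, z = 12 mm), axes as the jig's. Long fence: inner face at x = 0, from y = 0 to +280 mm, on the far side. End fence: inner face at y = 0, from x = -70 to -4 mm, 24 mm thick, at the right-hand end.
- tile_center (a point): Centre of the stamped clay tile (brown-grey, with rows of stamped dents), a flat slab 150x81x11 mm, 0.2 kg, that lies loose on the jig's board, flat side down. x runs along its 150 mm length, y along its 81 mm width; either way round is the same.
- tile_home (a point): The place of the tile's centre when it is home: a long side on the long fence, a short end on the end fence. Point of the jig at x = -41, y = +75, z = 18 mm, axes as the jig's (so the tile's length then lies along y).
- cam_lever (a joint): Turn of the clamp's lever, rad. 0 = open: the handle points along the jig's -y (to the right), 10 degrees past it towards +x. It turns clockwise seen from above to its stop at 1.745 (100 degrees) = closed: the handle points along the jig's -x, at the robot. Needs under 1 N at the knob, a little more at the end, and stays where it is left.
- lever_pivot (a point): Axis of the cam lever, 26 mm above the table; jig x = -111, y = +36 mm. On it turns a round cam 40 mm across, 19 mm high, its centre 10 mm from the axis, opposite the handle. Open (to 0.25 rad) it leaves 9 mm or more to spare for the tile to slide in past it along the long fence from the left; closed, it bears lightly on the tile's near side.
- lever_knob (a point): Centre of the knob at the end of the lever's turned wooden handle, 88 mm from the pivot axis, 26 mm above the table. The knob is 24 mm across (14 to 38 mm above the table), the handle 10 to 15 mm thick.
- mug: Bystander: rough brown clay mug with two small lugs, 120x106x68 mm, loose. Origin: centre of its underside.
- lump_small: Bystander: small pale dry clay lump, 48x69x30 mm, loose. Origin: centre of its underside.
- lump: Bystander: low pale dry clay lump, 97x124x48 mm, loose. Origin: centre of its underside.
- stick: Bystander: thin wooden modelling stick, 163x8x5 mm, loose. Origin: centre of its underside.
- offcut: Bystander: dark clay offcut, 51x36x18 mm, loose. Origin: centre of its underside.
- tape: Bystander: black and yellow tape measure lying on its side, 106x85x43 mm, loose. Origin: centre of its underside.
- tile: The same tile; its body's origin lies under the tile's centre, axes turned 22 degrees against its sides: use tile_center instead.

How it is judged (in metres and radians):
On the way, in this order (a step that is already met when the one before it is completed fails the run):
1. the tile is pushed into the corner of the fences (x of tile_center in the frame of jig above -0.0486 m and y of tile_center in the frame of jig below 0.081 m and angle between the x axis of tile_center and the y axis of jig, either way round below 0.06 rad), for 0.2 s.
2. the cam lever is turned to its stop (value of joint cam_lever above 1.66 rad), for 0.2 s.
At the end, for the whole second after the job is handed in: The tile lies flat on the board, within 2.5 mm of touching the long fence and 3 mm of the end fence and square to them within 2 degrees, at rest, and the cam lever is within 5 degrees of its closed stop (x of tile_center in the frame of jig between -0.0431 and -0.037 m and y of tile_center in the frame of jig between 0.071 and 0.078 m and angle between the x axis of tile_center and the y axis of jig, either way round below 0.035 rad and height (world z) of tile_center below 0.0205 m and value of joint cam_lever above 1.66 rad and linear speed of tile below 0.01 m/s).
It fails at once if the tile is lifted off the board (its centre rises more than 10 mm) or tipped (height (world z) of tile_center above 0.0276 m or angle between tile_center's own z axis and vertical above 0.2 rad).
It fails at once if the fingers squeeze or press the tile with more than 40 N (contact force between the fingers and tile above 40 N).
It fails at once if the arm or the gripper's body, instead of the fingers, pushes the tile (contact force between the arm and tile above 3 N).
It fails at once if one of the other things is pushed more than 20 mm out of its place (distance of any of mug, lump_small, lump, stick, offcut, tape from where it was at the start of the episode above 0.02 m).
It also fails if it takes over 64 s, if anything falls off the work surface, if the arm or the gripper's body presses on something with over 40 N, if the wrist force passes 120 N, or if a joint passes its speed limit or range.

## Working session

There is one attempt and no reset: what is moved stays moved. The work goes in short steps, Python scripts to look and compute and a tool call to move; the robot and the scene stay as the last step left them, time stands still between calls to the robot, and variables do not carry over. Pictures are saved under pics/ and viewed, at most 10 in all, crops included, and the job is handed in when it is done.

Besides the shell and the picture viewer there is one more tool, called in YAML: its name, and indented under it one key for each argument. arm_command: Moves the arm, as the interface text tells. Its arguments: {"type":"object","properties":{"series":{"type":"array","items":{"type":"number"}}},"required":["series"]}

```bash
mkdir -p pics
cat > h.py <<'E'
import numpy as np, cv2
from cell import monitor, viewer, workorder
def save(n,f):
    p,d=viewer.get_image(n); cv2.imwrite(f'pics/{f}.png',cv2.cvtColor(p,cv2.COLOR_RGB2BGR)); np.savez(f'pics/{f}.npz',p=p,d=d,**{k:np.array(v) for k,v in viewer.camera_model(n).items()})
def ray(f,pts,z):
    m=np.load(f'pics/{f}.npz'); R,t=m['R'],m['t'].ravel()
    u=cv2.undistortPoints(np.array(pts,float).reshape(-1,1,2),m['mtx'],m['dist_coeffs']).reshape(-1,2)
    c=-R.T@t; z=np.broadcast_to(z,len(u)); out=[]
    for (a,b),zz in zip(u,z):
        v=R.T@np.array([a,b,1]); out.append(c+v*(zz-c[2])/v[2])
    return np.array(out)
def proj(f,X):
    m=np.load(f'pics/{f}.npz'); r=cv2.Rodrigues(m['R'])[0]
    return cv2.projectPoints(np.array(X,float).reshape(-1,1,3),r,m['t'].ravel(),m['mtx'],m['dist_coeffs'])[0].reshape(-1,2)
E
python3 - <<'E'
from h import *
save('top','top0'); 
s=monitor.read_state(); print({k:np.round(s[k],3) for k in('clock','eef_pos','tool_rot','force','width')})
m=viewer.camera_model('top');print(m)
E
```

```text
{'clock': np.float64(0.05), 'eef_pos': array([284.657, 583.651, 230.404]), 'tool_rot': array([-3.14 , -0.   ,  2.688]), 'force': array([ 0.462, -0.092, -0.009]), 'width': np.float64(85.739)}
{'mtx': array([[390.97012436,   0.        , 277.55964416],
       [  0.        , 390.97012436, 210.80082628],
       [  0.        ,   0.        ,   1.        ]]), 'dist_coeffs': array([0.00565799, 0.        , 0.        , 0.        , 0.        ]), 'R': array([[ 0.12702586, -0.99188468,  0.00540537],
       [-0.96920829, -0.12527708, -0.21199281],
       [ 0.21094959,  0.02168964, -0.97725628]]), 't': array([-100.67501795,  486.90561332,  960.03006388])}
```

View pics/top0.png

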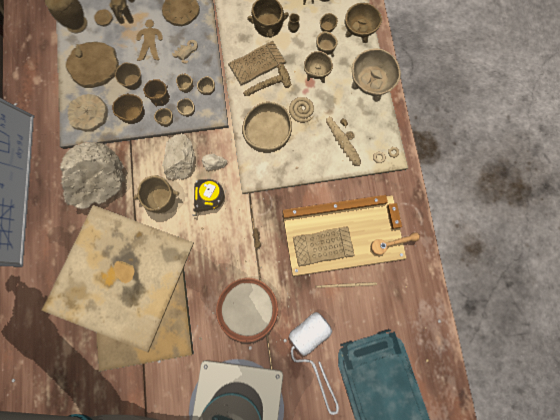

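Run:
```python
from h import *
p=cv2.imread('pics/top0.png')[180:300,270:430]
cv2.imwrite('pics/crop0.png',cv2.resize(p,None,fx=5,fy=5,interpolation=cv2.INTER_CUBIC))
```

```text
(no output)
```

View pics/crop0.png

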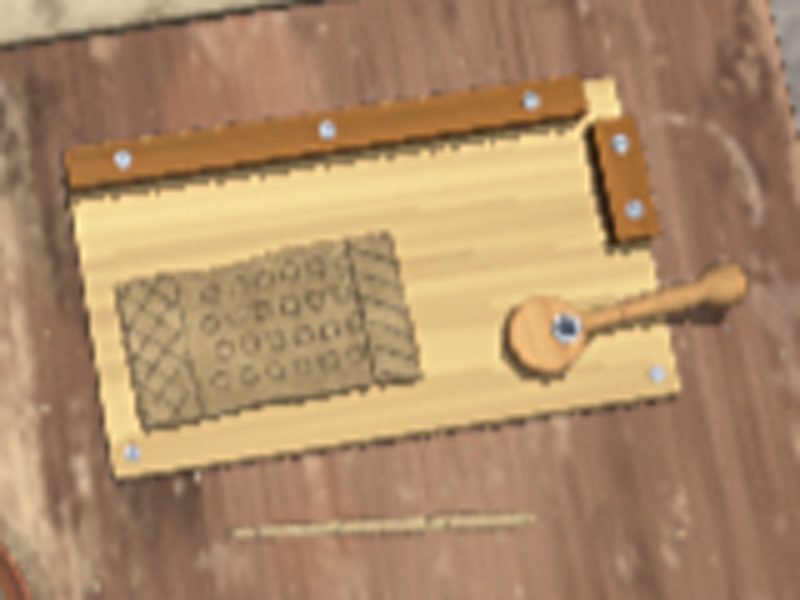

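```bash
cat >> h.py <<'E'
def c5(pts): return np.array(pts,float)/5+[270,180]-0.4
E
python3 - <<'E'
from h import *
f='top0'
m=np.load('pics/top0.npz');print('cam',-m['R'].T@m['t'].ravel())
b=ray(f,c5([(118,478),(680,393),(622,78+40)]),12)
print('board NL,NR',b.round(1),np.linalg.norm(b[1]-b[0]))
fe=ray(f,c5([(70,188),(583,118),(590,128),(612,243)]),32);print('fence',fe.round(1))
t=ray(f,c5([(115,287),(390,233),(422,378),(147,431)]),23);print('tile',t.round(1),[np.linalg.norm(t[i]-t[(i+1)%4]).round(1) for i in range(4)])
# fit jig pose: known local points
P=[((-152,280,12),b[0]),((-152,-24,12),b[1]),((0,280,32),fe[0]),((0,0,32),fe[1]),((-4,0,32),fe[2]),((-70,0,32),fe[3])]
L=np.array([p[0][:2] for p in P],float);W=np.array([p[1][:2] for p in P])
lc,wc=L.mean(0),W.mean(0);A=(L-lc);B=(W-wc)
th=np.arctan2((A[:,0]*B[:,1]-A[:,1]*B[:,0]).sum(),(A*B).sum());R=np.array([[np.cos(th),-np.sin(th)],[np.sin(th),np.cos(th)]])
o=wc-R@lc;print('jig',o,np.degrees(th),'res',(A@R.T-B).round(1).tolist())
tj=(t[:,:2]-o)@R;print('tile jig',tj.round(1),tj.mean(0))
k=ray(f,c5([(566,327),(725,288)]),[36,32]);print('pivot,knob jig',((k[:,:2]-o)@R).round(1),k.round(1), 'exp pivot',o+R@[-111,36])
s=ray(f,c5([(232,533),(533,518)]),5);print('stick jig',((s[:,:2]-o)@R).round(1))
E
```

```text
cam [ 282.18333462  -59.68259905 1041.96008182]
board NL,NR [[ 339.6  -99.    12. ]
 [ 421.2 -386.9   12. ]
 [ 565.9 -347.1   12. ]] 299.27615898672684
fence [[ 485.1  -55.2   32. ]
 [ 557.7 -321.    32. ]
 [ 552.7 -325.    32. ]
 [ 492.4 -340.7   32. ]]
tile [[ 437.3  -85.2   23. ]
 [ 484.5 -226.2   23. ]
 [ 410.3 -249.6   23. ]
 [ 364.8 -110.6   23. ]] [np.float64(148.7), np.float64(77.8), np.float64(146.2), np.float64(76.8)]
jig [ 559.57933242 -323.62024446] 15.680134029792178 res [[-2.0, 3.9], [-1.4, -0.9], [-1.2, 1.2], [1.9, -2.6], [3.0, 0.3], [-0.2, -1.9]]
tile jig [[ -53.3  262.6]
 [ -45.9  114.1]
 [-123.7  111.6]
 [-130.   257.7]] [-88.24051596 186.50661145]
pivot,knob jig [[-109.6   35.7]
 [-101.2  -51.7]] [[ 444.4 -318.8   36. ]
 [ 476.1 -400.7   32. ]] exp pivot [ 442.98054149 -318.95956291]
stick jig [[-187.4  220.9]
 [-202.6   64.1]]
```

```bash
cat >> h.py <<'E'
O=np.array([559.6,-323.6]); TH=np.radians(15.68)
RJ=np.array([[np.cos(TH),-np.sin(TH)],[np.sin(TH),np.cos(TH)]])
def w(x,y,z): return np.r_[O+RJ@[x,y],z]
def j(p): return (np.asarray(p)[:2]-O)@RJ
def plan(p,yaw,tg):
    "p mm, yaw deg; tg: list of (xyz world, yaw deg): chained calls"
    for q,yq in tg:
        a=np.radians(yaw); T=np.array([[np.cos(a),np.sin(a),0],[np.sin(a),-np.cos(a),0],[0,0,-1]])
        d=T.T@(np.array(q)-p)/10; turn=-((yq-yaw+180)%360-180)
        print('shift cm',d.round(2),'turn',round(turn,1)); p=np.array(q,float); yaw=yq
def st():
    s=monitor.read_state(); print('t',s['clock'],'jig',j(s['eef_pos']).round(1),'pos',np.round(s['eef_pos'],1),'rot',np.degrees(s['tool_rot']).round(1),'F',np.round(s['force'],1),'w',round(float(s['width']),1),'q',np.round(s['qpos'],2)); return s
E
python3 - <<'E'
from h import *
plan(np.array([284.9,584.2,231.3]),154.0,[((380,390,230),119),((470,200,230),84),((430,10,200),49),(w(-155,186,120),15.68)])
E
```

```text
shift cm [-17.06 -13.29   0.13] turn 35.0
shift cm [-20.98  -1.34   0.  ] turn 35
shift cm [-19.31  -1.99   3.  ] turn 35
shift cm [-19.41   7.61   8.  ] turn 33.3
```

arm_command:
  series: [40,-3.4,-2.7,0,7,40,-6.8,-5.3,0,14,40,-10.2,-8,0,21,40,-13.6,-10.6,0,28,40,-17.1,-13.3,0.1,35]

```text
clock: 0.47
eef_pos: [376.9, 395.1, 230.2]
tool_rot: [-3.141, 0.0, 2.071]
force: [0.6, 0.1, -0.4]
width: 33.9
gripper_force: 0.0
```

arm_command:
  series: [40,-4.1,-0.3,0,7,40,-8.2,-0.6,0,14,40,-12.3,-0.8,0,21,40,-16.4,-1.1,0,28,40,-20.5,-1.3,0,35]

```text
clock: 0.88
eef_pos: [464.6, 209.6, 230.2]
tool_rot: [-3.141, 0.0, 1.46]
force: [1.0, 0.3, -0.6]
width: 34.2
gripper_force: 0.0
```

arm_command:
  series: [40,-3.9,-0.4,0.6,7,40,-7.7,-0.8,1.2,14,40,-11.6,-1.2,1.8,21,40,-15.4,-1.6,2.4,28,40,-19.3,-2,3,35]

```text
clock: 1.3
eef_pos: [423.6, 20.3, 200.1]
tool_rot: [-3.141, 0.0, 0.85]
force: [0.8, -0.4, 0.2]
width: 34.2
gripper_force: 0.0
```

Run:
```python
from h import *
s=st(); plan(s['eef_pos'],np.degrees(s['tool_rot'][2]),[(w(-155,186,120),15.68),(w(-155,186,60),15.68)])
```

```text
t 1.3 jig [-38.  367.9] pos [423.6  20.3 200.1] rot [-180.     0.    48.7] F [ 0.8 -0.4  0.2] w 34.2 q [-0.52  0.41  0.56  2.16 -0.35  0.66 -0.44]
shift cm [-19.72   8.88   8.01] turn 33.0
shift cm [0. 0. 6.] turn -0.0
```

arm_command:
  series: [40,-3.9,1.6,1.6,6.7,40,-7.7,3.2,3.2,13.3,40,-11.6,4.8,4.8,20,40,-15.5,6.4,6.4,26.7,40,-19.4,8,8,33.3]

```text
clock: 1.72
eef_pos: [361.5, -164.1, 125.4]
tool_rot: [-3.142, 0.001, 0.269]
force: [1.2, -0.2, 0.2]
width: 34.2
gripper_force: 0.0
```

arm_command:
  series: [40,0,0,0,0,40,0,0,0,0,40,0,0,0,0,40,0,0,0,0,40,0,0,0,0]

```text
clock: 2.13
eef_pos: [363.4, -161.1, 126.4]
tool_rot: [-3.141, -0.001, 0.278]
force: [-0.6, 0.4, 0.0]
width: 34.0
gripper_force: 0.0
```

Run:
```python
from h import *
s=st(); plan(s['eef_pos'],np.degrees(s['tool_rot'][2]),[(w(-155,186,50),15.68)])
save('wrist','w1')
```

```text
t 2.1333 jig [-145.   209.5] pos [ 363.4 -161.1  126.4] rot [-180.    -0.    15.9] F [-0.6  0.4  0. ] w 34.0 q [-0.02  0.53  0.52  2.3  -0.63  0.44 -0.27]
shift cm [-1.01  2.34  7.64] turn 0.3
```

View pics/w1.png

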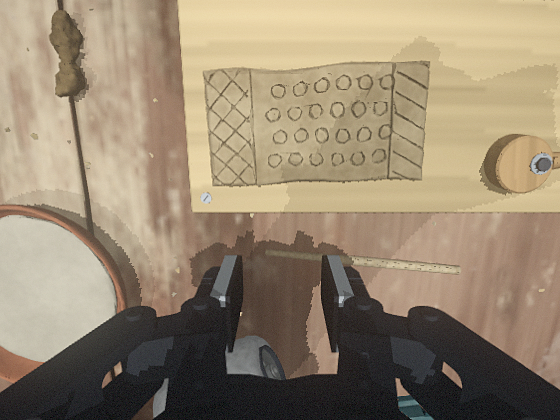

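Run:
```python
from h import *
t=ray('w1',[(204,71),(430,62),(422,180),(212,186)],23)
print('tile jig',j(t).round(1),j(t).mean(0))
b=ray('w1',[(191,211),(540,212),(180,10)],12);print('board edge',j(b).round(1))
k=ray('w1',[(541,164)],36);print('pivot',j(k).round(1))
s=ray('w1',[(265,251),(460,269)],5);print('stick',j(s).round(1))
```

```text
Traceback (most recent call last):
  File "h.py", line 19, in j
    def j(p): return (np.asarray(p)[:2]-O)@RJ
                      ~~~~~~~~~~~~~~~~~^~
ValueError: operands could not be broadcast together with shapes (2,3) (2,)
```

```bash
sed -i 's/np.asarray(p)\[:2\]/np.asarray(p)[...,:2]/' h.py
python3 - <<'E'
from h import *
t=ray('w1',[(204,71),(430,62),(422,180),(212,186)],23)
print('tile jig',j(t).round(1),j(t).mean(0))
b=ray('w1',[(191,211),(540,212),(180,10)],12);print('board edge',j(b).round(1))
k=ray('w1',[(541,164)],36);print('pivot',j(k).round(1))
s=ray('w1',[(265,251),(460,269)],5);print('stick',j(s).round(1))
E
```

```text
tile jig [[ -52.7  259.7]
 [ -46.1  113.1]
 [-124.   109.9]
 [-129.2  258. ]] [-87.99708143 185.15504368]
board edge [[-150.9  276.9]
 [-150.3   11. ]
 [ -14.   275.9]]
pivot [[-109.8   35.6]]
stick [[-186.   221.8]
 [-201.3   62.6]]
```

arm_command:
  series: [40,-0.3,0.6,2,0.1,40,-0.6,1.2,4,0.2,40,-1,2.3,6,0.2,40,-1,2.3,7.6,0.2,40,-1,2.3,7.6,0.2]

```text
clock: 2.6
eef_pos: [358.3, -185.6, 48.5]
tool_rot: [-3.137, 0.002, 0.272]
force: [-1.0, -0.3, 0.3]
width: 34.5
gripper_force: 0.0
```

arm_command:
  series: [40,0,0,1,0,40,0,0,2,0,40,0,0,3,0,40,0,0,3.5,0,40,0,0,3.5,0]

```text
clock: 3.02
eef_pos: [365.5, -190.2, 21.9]
tool_rot: [-3.134, 0.008, 0.271]
force: [1.4, -0.1, 0.2]
width: 34.5
gripper_force: 0.0
```

Run:
```python
from h import *
s=st(); plan(s['eef_pos'],np.degrees(s['tool_rot'][2]),[(w(-155,186,14.5),15.68),(w(-93,186,14.5),15.68)])
```

```text
t 3.0167 jig [-150.8  180.9] pos [ 365.5 -190.2   21.9] rot [-179.6    0.5   15.5] F [ 1.4 -0.1  0.2] w 34.5 q [ 0.21  0.76  0.3   2.31 -1.1   0.23  0.22]
shift cm [-0.42 -0.51  0.74] turn -0.2
shift cm [ 6.2 -0.   0. ] turn -0.0
```

arm_command:
  series: [40,0.2,0,0,0,40,0.4,0,0,0,40,0.6,0,0,0,40,0.8,0,0,0,40,0.8,0,0,0]

```text
clock: 3.43
eef_pos: [372.6, -188.0, 22.0]
tool_rot: [-3.133, 0.008, 0.271]
force: [0.5, 0.4, -0.3]
width: 34.3
gripper_force: 0.0
```

Run:
```python
from h import *
s=st(); plan(s['eef_pos'],np.degrees(s['tool_rot'][2]),[(w(-140,186,14.5),15.68),(w(-93,186,14.5),15.68)])
```

```text
t 3.4333 jig [-143.4  181.1] pos [ 372.6 -188.    22. ] rot [-179.5    0.5   15.5] F [ 0.5  0.4 -0.3] w 34.3 q [ 0.18  0.77  0.33  2.29 -1.09  0.26  0.2 ]
shift cm [ 0.34 -0.49  0.75] turn -0.1
shift cm [ 4.7 -0.   0. ] turn -0.0
```

arm_command:
  series: [40,0,-0.2,0.2,0,40,0,-0.4,0.4,0,40,0,-0.5,0.6,0,40,0,-0.5,0.7,0,40,0,-0.5,0.7,0]

```text
clock: 3.85
eef_pos: [371.7, -184.0, 16.2]
tool_rot: [-3.131, 0.012, 0.27]
force: [-0.1, -0.3, 0.2]
width: 34.5
gripper_force: 0.0
```

Run:
```python
from h import *
s=st(); plan(s['eef_pos'],np.degrees(s['tool_rot'][2]),[(w(-140,186,14.5),15.68),(w(-93,186,14.5),15.68)])
```

```text
t 3.85 jig [-143.2  185.2] pos [ 371.7 -184.    16.2] rot [-179.4    0.7   15.5] F [-0.1 -0.3  0.2] w 34.5 q [ 0.19  0.78  0.3   2.3  -1.1   0.23  0.2 ]
shift cm [ 0.32 -0.08  0.17] turn -0.2
shift cm [ 4.7 -0.   0. ] turn -0.0
```

arm_command:
  series: [40,0.3,0,0.2,0,40,0.6,0,0.3,0,40,1.0,0,0.3,0,40,1.4,0,0.3,0,40,1.8,0,0.3,0]

```text
clock: 4.27
eef_pos: [389.6, -178.9, 13.1]
tool_rot: [-3.131, 0.011, 0.271]
force: [-1.2, -0.2, -0.0]
width: 34.0
gripper_force: 0.3
```

arm_command:
  series: [40,0.3,0,0,0,40,0.6,0,0,0,40,0.9,0,0,0,40,1.2,0,0,0,40,1.5,0,0,0]

```text
clock: 4.68
eef_pos: [403.4, -175.0, 13.1]
tool_rot: [-3.131, 0.012, 0.27]
force: [-2.5, -0.8, 1.9]
width: 34.2
gripper_force: 1.1
```

Run:
```python
from h import *
s=st(); plan(s['eef_pos'],np.degrees(s['tool_rot'][2]),[(w(-93,186,14.5),15.68)]);save('wrist','w2')
```

```text
t 4.6833 jig [-110.2  185.2] pos [ 403.4 -175.    13.1] rot [-179.4    0.7   15.5] F [-2.5 -0.8  1.9] w 34.2 q [ 0.1   0.81  0.38  2.23 -1.06  0.31  0.1 ]
shift cm [ 1.72 -0.08 -0.14] turn -0.2
```

View pics/w2.png

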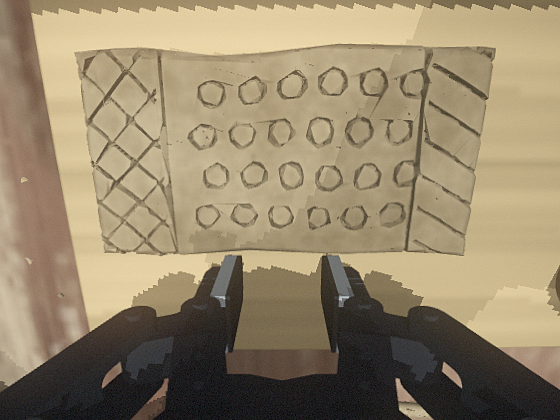

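arm_command:
  series: [40,0.3,0,-0.1,0,40,0.6,0,-0.1,0,40,0.9,0,-0.1,0,40,1.2,0,-0.1,0,40,1.4,0,-0.1,0.2]

```text
clock: 5.15
eef_pos: [417.2, -171.2, 13.9]
tool_rot: [-3.131, 0.011, 0.267]
force: [-1.7, -0.4, 1.1]
width: 34.1
gripper_force: 1.0
```

arm_command:
  series: [40,0.05,0,0,0,40,0.1,0,0,0,40,0.15,0,0,0,40,0.2,0,0,0,40,0.2,0,0,0]

```text
clock: 5.57
eef_pos: [418.9, -170.7, 13.8]
tool_rot: [-3.131, 0.011, 0.267]
force: [-1.8, -0.8, 1.7]
width: 33.8
gripper_force: 0.8
```

Run:
```python
from h import *
s=st()
```

```text
t 5.5667 jig [-94.1 185.2] pos [ 418.9 -170.7   13.8] rot [-179.4    0.7   15.3] F [-1.8 -0.8  1.7] w 33.8 q [ 0.05  0.82  0.41  2.2  -1.03  0.35  0.05]
```

Not at the fence yet by force; continue in small steps.

arm_command:
  series: [40,0.1,0,0,0,40,0.2,0,0,0,40,0.3,0,0,0,40,0.3,0,0,0,40,0.3,0,0,0]

```text
clock: 5.98
eef_pos: [420.7, -170.6, 13.8]
tool_rot: [-3.132, 0.013, 0.266]
force: [-3.9, -2.1, 2.5]
width: 34.5
gripper_force: 2.5
```

arm_command:
  series: [40,0.1,0,0,0,40,0.15,0,0,0,40,0.2,0,0,0,40,0.2,0,0,0,40,0.2,0,0,0]

```text
clock: 6.4
eef_pos: [420.9, -170.7, 13.8]
tool_rot: [-3.132, 0.015, 0.266]
force: [-8.4, -2.8, 4.5]
width: 34.3
gripper_force: 4.4
```

Run:
```python
from h import *
s=st();save('wrist','w3')
```

```text
t 6.4 jig [-92.2 184.7] pos [ 420.9 -170.7   13.8] rot [-179.4    0.9   15.2] F [-8.4 -2.8  4.5] w 34.3 q [ 0.04  0.82  0.43  2.19 -1.03  0.36  0.04]
```

View pics/w3.png

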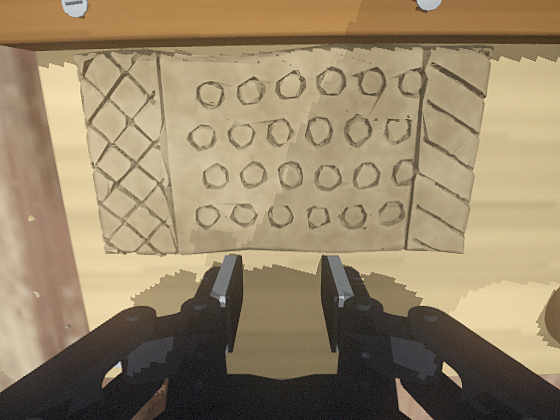

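Run:
```python
from h import *
s=st(); plan(s['eef_pos'],np.degrees(s['tool_rot'][2]),[(w(-107,185,75),15.2),(w(-80,225,75),45.68),(w(-60,260,75),75.68),(w(-41,288,60),105.68),(w(-41,288,14),105.68)])
```

```text
t 6.45 jig [-92.2 184.6] pos [ 421.  -170.7   13.8] rot [-179.4    0.9   15.2] F [-8.6 -4.1  5.2] w 33.9 q [ 0.04  0.82  0.43  2.19 -1.03  0.36  0.04]
shift cm [-1.48 -0.02 -6.12] turn 0.0
shift cm [ 2.67 -4.02  0.  ] turn -30.5
shift cm [ 3.48 -2.03  0.  ] turn -30.0
shift cm [3.37 0.25 1.5 ] turn -30.0
shift cm [0.  0.  4.6] turn -0.0
```

arm_command:
  series: [40,-0.7,0,0,0,40,-1.5,0,0,0,40,-1.5,0,-3,0,40,-1.5,0,-6,0,40,-1.5,0,-6,0]

```text
clock: 6.87
eef_pos: [412.0, -175.2, 77.3]
tool_rot: [-3.135, 0.006, 0.266]
force: [1.3, -0.1, -0.6]
width: 34.2
gripper_force: 0.0
```

arm_command:
  series: [40,0.5,-0.8,0,-6,40,1,-1.6,0,-12,40,1.5,-2.4,0,-18,40,2,-3.2,0,-24,40,2.7,-4,0,-30.5]

```text
clock: 7.28
eef_pos: [425.7, -127.4, 74.0]
tool_rot: [-3.127, 0.003, 0.805]
force: [-1.6, 0.0, 0.1]
width: 34.4
gripper_force: 0.0
```

arm_command:
  series: [40,0.7,-0.4,0,-6,40,1.4,-0.8,0,-12,40,2.1,-1.2,0,-18,40,2.8,-1.6,0,-24,40,3.5,-2,0,-30]

```text
clock: 7.7
eef_pos: [436.1, -88.3, 74.1]
tool_rot: [-3.127, -0.005, 1.328]
force: [-0.5, 0.3, 0.3]
width: 34.0
gripper_force: 0.0
```

arm_command:
  series: [40,0.7,0,0,-6,40,1.4,0.1,0,-12,40,2.1,0.1,0,-18,40,2.8,0.2,0,-24,40,3.4,0.2,0,-30]

```text
clock: 8.12
eef_pos: [446.6, -55.7, 74.3]
tool_rot: [-3.132, -0.011, 1.852]
force: [-0.2, -0.5, -0.9]
width: 34.2
gripper_force: 0.0
```

arm_command:
  series: [40,0,0,0,0,40,0,0,0,0,40,0,0,0,0,40,0,0,0,0,40,0,0,0,0]

```text
clock: 8.53
eef_pos: [445.8, -57.0, 74.3]
tool_rot: [-3.13, -0.01, 1.845]
force: [0.1, 0.6, 0.6]
width: 34.0
gripper_force: 0.0
```

Run:
```python
from h import *
s=st(); plan(s['eef_pos'],np.degrees(s['tool_rot'][2]),[(w(-41,288,14),105.68)])
```

```text
t 8.5333 jig [-37.5 287.4] pos [445.8 -57.   74.3] rot [-179.3   -0.6  105.7] F [0.1 0.6 0.6] w 34.0 q [-0.08  0.65  0.21  2.19 -0.39  0.36  0.74]
shift cm [ 0.06 -0.35  6.03] turn 0.0
```

arm_command:
  series: [40,0,-0.2,1.5,0,40,0,-0.4,3,0,40,0,-0.4,4.5,0,40,0,-0.4,6,0,40,0,-0.4,6,0]

```text
clock: 8.95
eef_pos: [440.6, -57.6, 13.2]
tool_rot: [-3.129, -0.011, 1.845]
force: [-0.4, 0.9, 0.3]
width: 34.0
gripper_force: 0.0
```

arm_command:
  series: [40,-0.3,0,0,0,40,-0.6,0,0,0,40,-0.9,0,0,0,40,-1.2,0,0,0,40,-1.5,0,0,0]

```text
clock: 9.37
eef_pos: [445.8, -72.3, 14.7]
tool_rot: [-3.131, -0.01, 1.846]
force: [-0.4, 0.7, 0.3]
width: 33.9
gripper_force: 0.0
```

Run:
```python
from h import *
t=ray('w3',[(80,52),(490,48),(464,252),(106,252)],23);print(j(t).round(1))
s=st(); plan(s['eef_pos'],np.degrees(s['tool_rot'][2]),[(w(-41,160,14),105.68)])
```

```text
[[ -2.3 253.8]
 [ -2.2 111.3]
 [-78.6 109.9]
 [-78.2 255.7]]
t 9.3667 jig [-41.7 272.7] pos [445.8 -72.3  14.7] rot [-179.4   -0.6  105.8] F [-0.4  0.7  0.3] w 33.9 q [-0.05  0.78  0.23  2.2  -0.74  0.25  1.11]
shift cm [-11.27   0.05   0.07] turn 0.1
```

arm_command:
  series: [40,-0.4,0,0,0,40,-0.8,0,0,0,40,-1.2,0,0,0,40,-1.6,0,0,0,40,-2.0,0,0,0]

```text
clock: 9.78
eef_pos: [450.8, -91.1, 14.0]
tool_rot: [-3.13, -0.011, 1.847]
force: [-0.7, 1.7, 2.1]
width: 34.0
gripper_force: 0.9
```

arm_command:
  series: [40,-0.4,0,0,0,40,-0.8,0,0,0,40,-1.2,0,0,0,40,-1.6,0,0,0,40,-2.0,0,0,0]

```text
clock: 10.2
eef_pos: [456.2, -110.5, 13.8]
tool_rot: [-3.13, -0.011, 1.846]
force: [-1.0, 2.4, 3.2]
width: 34.3
gripper_force: 1.0
```

Run:
```python
from h import *
s=st(); plan(s['eef_pos'],np.degrees(s['tool_rot'][2]),[(w(-41,160,14),105.68)]);save('wrist','w4')
```

```text
t 10.2 jig [-41.9 233.1] pos [ 456.2 -110.5   13.8] rot [-179.3   -0.6  105.8] F [-1.   2.4  3.2] w 34.3 q [ 0.01  0.79  0.26  2.15 -0.7   0.29  1.15]
shift cm [-7.31  0.08 -0.02] turn 0.1
```

View pics/w4.png

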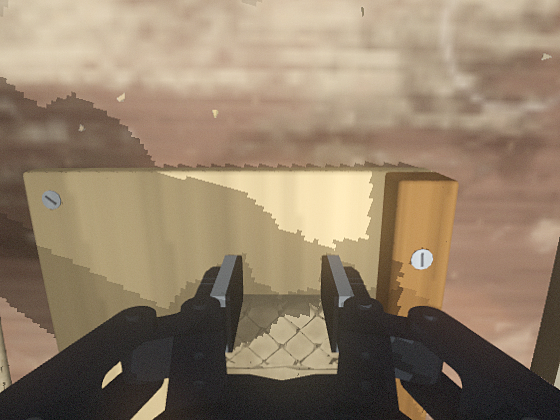

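arm_command:
  series: [40,-0.4,0,0,0,40,-0.8,0,0,0,40,-1.2,0,0,0,40,-1.6,0,0,0,40,-2.0,0,0,0]

```text
clock: 10.67
eef_pos: [461.8, -129.8, 13.6]
tool_rot: [-3.13, -0.011, 1.847]
force: [-0.4, 2.0, 1.5]
width: 34.0
gripper_force: 1.0
```

arm_command:
  series: [40,-0.4,0,0,0,40,-0.8,0,0,0,40,-1.2,0,0,0,40,-1.6,0,0,0,40,-2.0,0,0,0]

```text
clock: 11.08
eef_pos: [467.1, -149.1, 13.3]
tool_rot: [-3.13, -0.011, 1.846]
force: [-0.7, 1.9, 1.2]
width: 34.4
gripper_force: 1.0
```

arm_command:
  series: [40,-0.4,0,0,0,40,-0.8,0,0,0,40,-1.2,0,0,0,40,-1.6,0,0,0,40,-2.0,0,0,0]

```text
clock: 11.5
eef_pos: [472.6, -168.3, 13.1]
tool_rot: [-3.13, -0.011, 1.846]
force: [-0.9, 2.0, 2.0]
width: 34.3
gripper_force: 1.0
```

Run:
```python
from h import *
s=st(); plan(s['eef_pos'],np.degrees(s['tool_rot'][2]),[(w(-41,160,14),105.68)]);save('top','top1')
p=cv2.imread('pics/top1.png')[180:300,270:430]
cv2.imwrite('pics/crop1.png',cv2.resize(p,None,fx=5,fy=5,interpolation=cv2.INTER_CUBIC))
```

```text
t 11.5 jig [-41.8 173. ] pos [ 472.6 -168.3   13.1] rot [-179.3   -0.6  105.8] F [-0.9  2.   2. ] w 34.3 q [ 0.09  0.82  0.29  2.07 -0.65  0.36  1.19]
shift cm [-1.3   0.08 -0.09] turn 0.1
```

View pics/crop1.png

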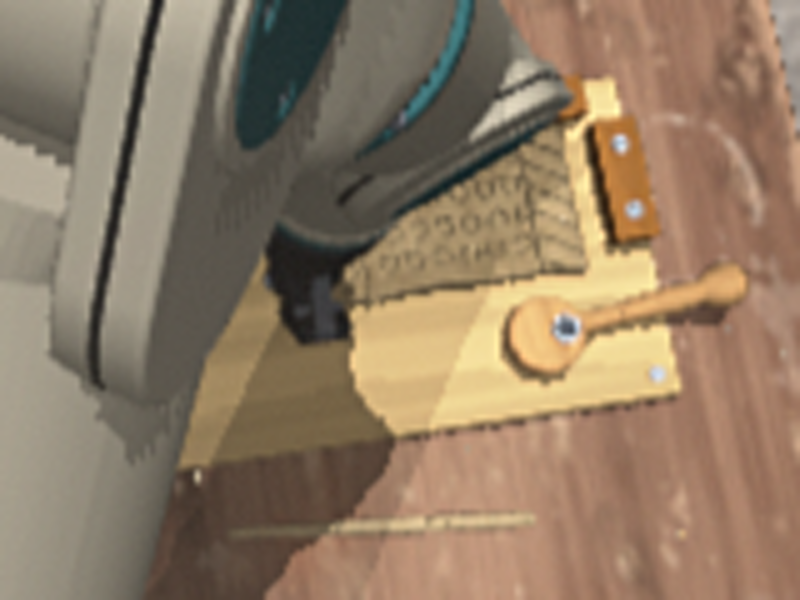

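Tile (right end at crop (560–585, 120–270)) runs square along the fence, about 13 mm short of the end fence, and clears the cam. Final push, slowing.

arm_command:
  series: [40,-0.3,0,0,0,40,-0.6,0,0,0,40,-0.8,0,0,0,40,-1.0,0,0,0,40,-1.1,0,0,0]

```text
clock: 11.97
eef_pos: [475.6, -178.9, 13.0]
tool_rot: [-3.13, -0.01, 1.846]
force: [0.3, 2.2, 0.1]
width: 34.2
gripper_force: 0.9
```

arm_command:
  series: [40,-0.1,0,0,0,40,-0.2,0,0,0,40,-0.3,0,0,0,40,-0.3,0,0,0,40,-0.3,0,0,0]

```text
clock: 12.38
eef_pos: [476.4, -181.5, 13.0]
tool_rot: [-3.13, -0.01, 1.847]
force: [0.3, 2.0, 0.9]
width: 34.1
gripper_force: 0.7
```

Run:
```python
from h import *
s=st()
```

```text
t 12.3833 jig [-41.7 159.3] pos [ 476.4 -181.5   13. ] rot [-179.4   -0.6  105.8] F [0.3 2.  0.9] w 34.1 q [ 0.11  0.82  0.3   2.05 -0.64  0.38  1.2 ]
```

arm_command:
  series: [40,-0.1,0,0,0,40,-0.2,0,0,0,40,-0.3,0,0,0,40,-0.3,0,0,0,40,-0.3,0,0,0]

```text
clock: 12.8
eef_pos: [476.4, -181.6, 12.9]
tool_rot: [-3.129, -0.015, 1.848]
force: [-1.0, 7.0, 4.7]
width: 33.9
gripper_force: 3.5
```

arm_command:
  series: [40,-0.1,0,0,0,40,-0.2,0,0,0,40,-0.2,0,0,0,40,-0.2,0,0,0,40,-0.2,0,0,0]

```text
clock: 13.22
eef_pos: [476.3, -181.7, 12.9]
tool_rot: [-3.129, -0.019, 1.849]
force: [-2.1, 9.2, 7.8]
width: 34.1
gripper_force: 5.2
```

```bash
cat >> h.py <<'E'
def lev(th,r,off):
    "TCP jig xy and yaw for lever angle th (deg)"
    a=np.radians(10-th); u=np.array([np.sin(a),-np.cos(a)]); p=np.array([-np.cos(a),-np.sin(a)])
    return np.array([-111,36])+r*u-off*p, 115.68-th
def rows(p,yaw,tg):
    a=np.radians(yaw); T=np.array([[np.cos(a),np.sin(a),0],[np.sin(a),-np.cos(a),0],[0,0,-1]])
    for q,yq in tg: print((T.T@(np.array(q)-p)/10).round(2).tolist(), round(-((yq-yaw+180)%360-180),1))
E
python3 - <<'E'
from h import *
s=st(); c,y0=lev(0,90,35); e,y1=lev(100,86,26); print(c,y0,e,y1)
print('px end',proj('top0',[w(*e,20),w(*c,20)]))
m=np.load('pics/top0.npz');d=m['d'];v,u=np.mgrid[0:420,0:560]
n=cv2.undistortPoints(np.stack([u,v],-1).reshape(-1,1,2).astype(float),m['mtx'],m['dist_coeffs']).reshape(420,560,2)
X=(np.dstack([n,np.ones(n.shape[:2])])*d[...,None]-m['t'].ravel())@m['R']
E=w(*e,0); 
for r in (60,90,120,150):
    k=(np.hypot(X[...,0]-E[0],X[...,1]-E[1])<r)&(d>0); print(r,np.percentile(X[k][:,2],[50,95,100]).round(0))
print('sack/teal top',X[380,375].round(0),X[350,370].round(0))
plan(s['eef_pos'],np.degrees(s['tool_rot'][2]),[(w(-42,175,14),105.8),(w(-42,175,110),105.8),(w(-52,64,110),110),(w(*c,110),y0),(w(*c,20),y0)])
E
```

```text
t 13.2167 jig [-41.8 159.2] pos [ 476.3 -181.7   12.9] rot [-179.3   -1.1  105.9] F [-2.1  9.2  7.8] w 34.1 q [ 0.12  0.83  0.3   2.04 -0.63  0.39  1.21]
[-60.90339265 -46.55501155] 115.68 [-197.   10.] 15.680000000000007
px end [[397.76782272 277.7192327 ]
 [407.81610987 223.26542871]]
60 [ 0. 10. 16.]
90 [ 1. 14. 38.]
120 [ 1. 28. 40.]
150 [ 1. 29. 46.]
sack/teal top [ 117. -322.   39.] [ 184. -303.   47.]
shift cm [ 1.58 -0.01 -0.11] turn 0.1
shift cm [ 0.   0.  -9.6] turn -0.0
shift cm [-11.1   -1.02   0.  ] turn -4.2
shift cm [-10.96  -1.72   0.  ] turn -5.7
shift cm [0. 0. 9.] turn -0.0
```

Nothing tall around the lever's end position. Retreat, lift, go over to the lever and shut the gripper in the air.

arm_command:
  series: [40,0.8,0,0,0,40,1.6,0,0,0,40,1.6,0,-3,0,40,1.6,0,-6.5,0,40,1.6,0,-9.7,0]

```text
clock: 13.63
eef_pos: [474.3, -172.1, 111.0]
tool_rot: [-3.129, -0.009, 1.846]
force: [0.4, -0.8, 0.2]
width: 34.4
gripper_force: 0.0
```

arm_command:
  series: [0,-2.2,-0.2,0,-0.8,0,-4.4,-0.4,0,-1.6,0,-6.6,-0.6,0,-2.4,0,-8.8,-0.8,0,-3.3,0,-11.1,-1,0,-4.2]

```text
clock: 14.05
eef_pos: [495.6, -282.4, 109.1]
tool_rot: [-3.131, -0.01, 1.921]
force: [1.1, 0.1, 0.5]
width: 0.2
gripper_force: 0.0
```

arm_command:
  series: [0,-2.2,-0.3,0,-1.1,0,-4.4,-0.7,0,-2.2,0,-6.6,-1,0,-3.3,0,-9,-1.4,0,-4.5,0,-11,-1.7,0,-5.7]

```text
clock: 14.47
eef_pos: [516.9, -392.7, 107.8]
tool_rot: [-3.132, -0.01, 2.019]
force: [-0.2, 0.0, -0.1]
width: 0.2
gripper_force: 0.0
```

arm_command:
  series: [0,0,0,0,0,0,0,0,0,0,0,0,0,0,0,0,0,0,0,0,0,0,0,0,0]

```text
clock: 14.88
eef_pos: [517.2, -388.8, 107.9]
tool_rot: [-3.133, -0.013, 2.021]
force: [0.4, -0.1, -0.5]
width: -0.1
gripper_force: 0.0
```

Run:
```python
from h import *
s=st(); c,y0=lev(0,90,35)
plan(s['eef_pos'],np.degrees(s['tool_rot'][2]),[(w(*c,20),y0)]);save('wrist','w5')
```

```text
t 14.8833 jig [-58.5 -51.3] pos [ 517.2 -388.8  107.9] rot [-179.5   -0.8  115.8] F [ 0.4 -0.1 -0.5] w -0.1 q [ 0.36  0.81  0.42  1.62 -0.42  0.81  1.41]
shift cm [ 0.51 -0.16  8.79] turn 0.1
```

View pics/w5.png

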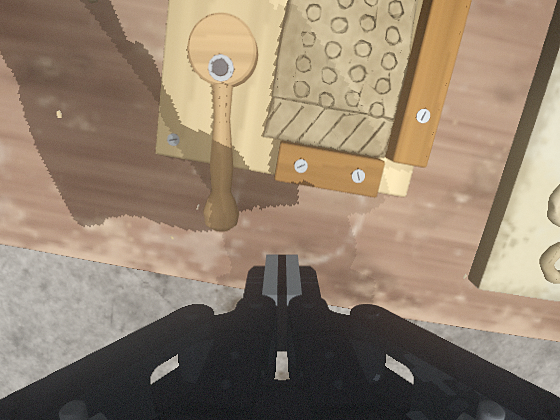

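arm_command:
  series: [0,0.1,0,2.5,0,0,0.2,0,5,0,0,0.3,0,7,0,0,0.3,0,8.7,0,0,0.3,0,8.7,0]

```text
clock: 15.35
eef_pos: [512.6, -384.2, 17.6]
tool_rot: [-3.13, -0.018, 2.02]
force: [-0.3, -0.1, -0.1]
width: 0.2
gripper_force: 0.0
```

Run:
```python
from h import *
s=st(); p=s['eef_pos'];y=np.degrees(s['tool_rot'][2])
print('knob',j(ray('w5',[(221,208),(221,67)],[28,38])))
for a,b in ((0,20),(20,40),(40,60),(60,80),(80,100)):
    L=[lev(t,88,26) for t in np.linspace(a,b,6)]
    P=[(w(*c,20),yy) for c,yy in L]
    if a==0: rows(p,y,P[1:])
    else: rows(P[0][0],P[0][1],P[1:])
```

```text
t 15.35 jig [-61.6 -45.7] pos [ 512.6 -384.2   17.6] rot [-179.3   -1.1  115.7] F [-0.3 -0.1 -0.1] w 0.2 q [ 0.39  0.93  0.36  1.67 -0.48  0.65  1.46]
knob [[ -99.23823649  -51.73134618]
 [-108.92734939   33.01323636]]
[-0.06, -1.46, -0.24] 4.1
[-0.17, -2.09, -0.24] 8.1
[-0.24, -2.73, -0.24] 12.1
[-0.27, -3.37, -0.24] 16.1
[-0.25, -4.01, -0.24] 20.1
[-0.16, -0.62, 0.0] 4.0
[-0.28, -1.25, 0.0] 8.0
[-0.35, -1.89, 0.0] 12.0
[-0.38, -2.53, 0.0] 16.0
[-0.36, -3.17, 0.0] 20.0
[-0.16, -0.62, 0.0] 4.0
[-0.28, -1.25, 0.0] 8.0
[-0.35, -1.89, 0.0] 12.0
[-0.38, -2.53, 0.0] 16.0
[-0.36, -3.17, 0.0] 20.0
[-0.16, -0.62, 0.0] 4.0
[-0.28, -1.25, 0.0] 8.0
[-0.35, -1.89, 0.0] 12.0
[-0.38, -2.53, 0.0] 16.0
[-0.36, -3.17, 0.0] 20.0
[-0.16, -0.62, 0.0] 4.0
[-0.28, -1.25, 0.0] 8.0
[-0.35, -1.89, 0.0] 12.0
[-0.38, -2.53, 0.0] 16.0
[-0.36, -3.17, 0.0] 20.0
```

arm_command:
  series: [0,0,-0.9,-0.2,4,0,-0.1,-1.7,-0.2,8,0,-0.2,-2.5,-0.2,12,0,-0.2,-3.2,-0.2,16,0,-0.2,-4,-0.2,20]

```text
clock: 15.77
eef_pos: [480.4, -406.3, 24.8]
tool_rot: [-3.131, -0.007, 1.668]
force: [0.7, 1.2, -1.0]
width: 0.1
gripper_force: 0.3
```

arm_command:
  series: [0,-0.2,-0.6,0,4,0,-0.3,-1.2,0,8,0,-0.4,-1.9,0,12,0,-0.4,-2.5,0,16,0,-0.4,-3.2,0,20]

```text
clock: 16.18
eef_pos: [449.1, -413.7, 25.2]
tool_rot: [-3.129, -0.003, 1.319]
force: [0.9, -0.3, -0.8]
width: 0.1
gripper_force: 0.3
```

Run:
```python
from h import *
s=st(); print(lev(40,88,26))
plan(s['eef_pos'],np.degrees(s['tool_rot'][2]),[(w(*lev(60,88,26)[0],20),lev(60,1,1)[1])])
save('top','top2')
p=cv2.imread('pics/top2.png')[180:300,270:430]
cv2.imwrite('pics/crop2.png',cv2.resize(p,None,fx=5,fy=5,interpolation=cv2.INTER_CUBIC))
```

```text
t 16.1833 jig [-130.8  -56.8] pos [ 449.1 -413.7   25.2] rot [-1.793e+02 -1.000e-01  7.550e+01] F [ 0.9 -0.3 -0.8] w 0.1 q [ 0.39  0.92  0.51  1.77 -0.69  0.65  1.06]
(array([-132.4833395 ,  -53.21023553]), 75.68)
shift cm [-0.14 -3.5   0.52] turn 19.9
```

View pics/crop2.png

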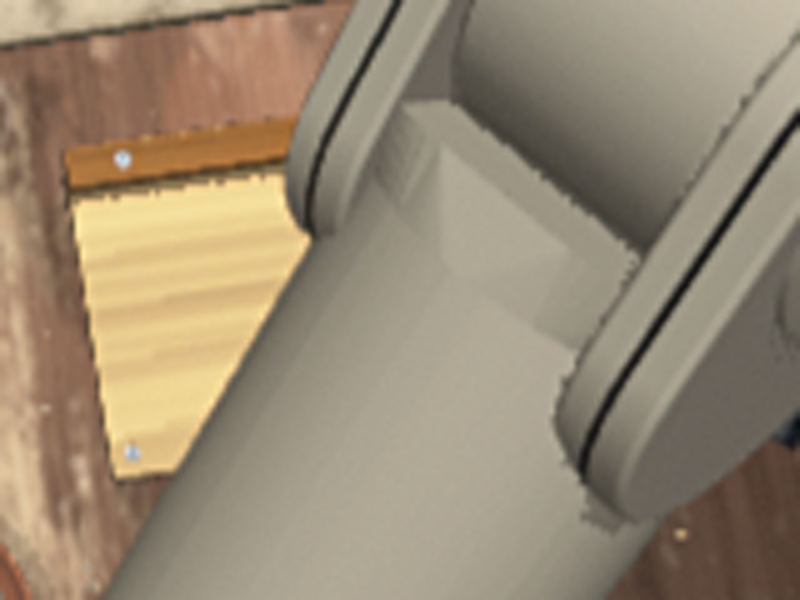

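arm_command:
  series: [0,-0.1,-0.7,0.2,4,0,-0.1,-1.4,0.5,8,0,-0.2,-2.1,0.5,12,0,-0.2,-2.8,0.5,16,0,-0.2,-3.5,0.5,20]

```text
clock: 16.65
eef_pos: [414.4, -406.6, 20.3]
tool_rot: [-3.128, 0.002, 0.971]
force: [1.0, -0.4, -0.8]
width: -0.3
gripper_force: 0.3
```

Run:
```python
from h import *
s=st(); 
plan(s['eef_pos'],np.degrees(s['tool_rot'][2]),[(w(*lev(80,88,26)[0],20),lev(80,1,1)[1]),(w(*lev(100,88,26)[0],20),lev(100,1,1)[1])])
save('wrist','w6')
```

```text
t 16.65 jig [-162.2  -40.7] pos [ 414.4 -406.6   20.3] rot [-1.792e+02  1.000e-01  5.560e+01] F [ 1.  -0.4 -0.8] w -0.3 q [ 0.38  0.92  0.57  1.86 -0.81  0.63  0.87]
shift cm [-0.31 -3.15  0.03] turn 20.0
shift cm [-0.36 -3.17  0.  ] turn 20.0
```

View pics/w6.png

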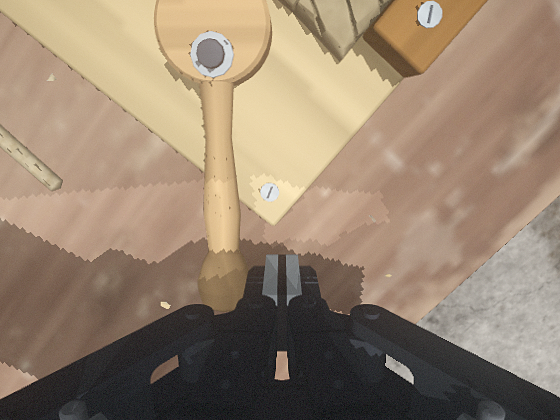

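arm_command:
  series: [0,-0.1,-0.6,0,4,0,-0.2,-1.2,0,8,0,-0.3,-1.9,0,12,0,-0.3,-2.5,0,16,0,-0.3,-3.2,0,20]

```text
clock: 17.12
eef_pos: [386.5, -391.4, 20.6]
tool_rot: [-3.13, 0.006, 0.623]
force: [1.0, -0.2, 0.3]
width: 0.3
gripper_force: 0.5
```

arm_command:
  series: [0,-0.2,-0.6,0,4,0,-0.3,-1.2,0,8,0,-0.3,-1.9,0,12,0,-0.3,-2.4,0,16,0,-0.3,-2.8,0,18]

```text
clock: 17.53
eef_pos: [367.6, -371.4, 21.1]
tool_rot: [-3.134, 0.01, 0.309]
force: [1.0, -3.0, -1.3]
width: -0.1
gripper_force: 1.2
```

Run:
```python
from h import *
s=st(); print(s['gripper_force'])
plan(s['eef_pos'],np.degrees(s['tool_rot'][2]),[(w(*lev(100,88,26)[0],20),lev(100,1,1)[1])])
```

```text
t 17.5333 jig [-197.8    5.9] pos [ 367.6 -371.4   21.1] rot [-179.6    0.6   17.7] F [ 1.  -3.  -1.3] w -0.1 q [ 0.32  0.91  0.67  2.02 -1.02  0.6   0.45]
1.1820107325911522
shift cm [-0.1  -0.41  0.11] turn 2.0
```

Now push to the stop, watching force.

arm_command:
  series: [0,0,-0.1,0,1,0,0,-0.2,0,2,0,0,-0.3,0,2,0,0,-0.4,0,2,0,0,-0.4,0,2]

```text
clock: 17.95
eef_pos: [365.5, -367.6, 20.8]
tool_rot: [-3.134, 0.011, 0.274]
force: [-1.0, -6.0, 3.3]
width: 0.1
gripper_force: 2.8
```

arm_command:
  series: [0,0,-0.1,0,0,0,0,-0.2,0,0,0,0,-0.3,0,0,0,0,-0.3,0,0,0,0,-0.3,0,0]

```text
clock: 18.37
eef_pos: [365.4, -367.3, 21.1]
tool_rot: [-3.139, 0.012, 0.273]
force: [0.5, -8.9, 0.2]
width: 0.1
gripper_force: 4.4
```

Run:
```python
from h import *
s=st(); print(s['gripper_force'])
```

```text
t 18.3667 jig [-198.8   10.4] pos [ 365.4 -367.3   21.1] rot [-179.8    0.7   15.7] F [ 0.5 -8.9  0.2] w 0.1 q [ 0.32  0.91  0.66  2.03 -1.03  0.59  0.42]
4.357736259698868
```

arm_command:
  series: [0,0,0.7,0,0,0,0,1.5,0,0,0,0,2,-3,0,0,0,2,-7,0,0,0,2,-10,0]

```text
clock: 18.78
eef_pos: [370.8, -382.4, 121.1]
tool_rot: [-3.128, 0.012, 0.274]
force: [0.5, -0.7, -0.4]
width: 0.1
gripper_force: 0.0
```

arm_command:
  series: [0,0,3,-3,0,0,0,6,-6,0,0,0,9,-9,0,0,0,12,-10,0,0,0,15,-10,0]

```text
clock: 19.2
eef_pos: [414.4, -529.9, 221.8]
tool_rot: [-3.133, 0.01, 0.276]
force: [0.3, -0.8, 0.3]
width: 0.2
gripper_force: 0.0
```

Run:
```python
from h import *
st(); save('top','top3')
m=np.load('pics/top3.npz');d=m['d'];v,u=np.mgrid[0:420,0:560]
n=cv2.undistortPoints(np.stack([u,v],-1).reshape(-1,1,2).astype(float),m['mtx'],m['dist_coeffs']).reshape(420,560,2)
X=(np.dstack([n,np.ones(n.shape[:2])])*d[...,None]-m['t'].ravel())@m['R']
J=j(X); Z=X[...,2]
g=np.full((24,36),' ')
for x,y,z in zip(J[...,0].ravel(),J[...,1].ravel(),Z.ravel()):
    a,b=int((20-x)//10),int((290-y)//10)
    if 0<=a<24 and 0<=b<36: g[a,b]='.' if z<7 else 'b' if z<18 else 't' if z<28 else 'f' if z<45 else 'A'
print('\n'.join(''.join(r) for r in g))
k=(Z>19)&(Z<27)&(J[...,0]>-92)&(J[...,0]<-1)&(J[...,1]>4)
k=(cv2.connectedComponents(k.astype(np.uint8))[1]); i=np.bincount(k[k>0]).argmax(); print(cv2.minAreaRect(J[k==i].astype(np.float32)))
```

```text
t 19.2 jig [-195.5 -159.4] pos [ 414.4 -529.9  221.8] rot [-179.5    0.6   15.8] F [ 0.3 -0.8  0.3] w 0.2 q [ 0.41  0.85  0.92  1.46 -0.69  1.19  0.13]
..fffffffffffff                     
..bbbbbbbbbbbb                      
.bbbbbbbbbbbbb                      
..bbbbbbbbbbbb                      
.bbbbbbbbbbb.                       
..bbbbbbbbbbb                       
.bbbbbbbbbbbbb                      
..bbbbbbbbbbbb                      
..bbbbbbbbbbbb                      
.bbbbbbbbbbbb                       
.bbbbbbbbbbbbA                      
..bbbbbbbbbbAAAA                    
.bbbbbbbbbbAAAAAAAAAA               
.bbbbbbbbbAAAAAAAAAAAAA             
.bbbbbbbbAAAAAAAAAAAAAAAA           
..bbbbbbAAAAAAAAAAAAAAAAA           
..bbbbbAAAAAAAAAAAAAAAA             
......AAAAAAAAAAAAAAA               
......AAAAAAAAAAAAAAA               
.....AAAAAAAAAAAAAAAAA              
....AAAAAAAAAAAAAAAAAA              
...AAAAAAAAAAAAAAAAAAAA             
AAAAAAAAAAAAA   AAAAAAAA            
AAAAAAAAAAAA                        
((-12.083683967590332, 982.9583129882812), (18.977609634399414, 8.082673072814941), 0.24923616647720337)
```

arm_command:
  series: [0,1.2,-3,0,0,0,2.4,-6,0,0,0,3.6,-9,0,0,0,4.8,-12,0,0,0,6,-15,0,0]

```text
clock: 19.67
eef_pos: [429.7, -364.4, 218.2]
tool_rot: [-3.126, 0.013, 0.275]
force: [0.0, 0.0, -0.2]
width: -0.0
gripper_force: 0.0
```

arm_command:
  series: [0,1.2,-3,0,0,0,2.4,-6,0,0,0,3.6,-9,0,0,0,4.8,-12,0,0,0,6,-15,0,0]

```text
clock: 20.08
eef_pos: [446.6, -203.9, 219.4]
tool_rot: [-3.127, 0.013, 0.275]
force: [-0.1, 0.8, -0.1]
width: 0.1
gripper_force: 0.0
```

arm_command:
  series: [0,1.2,-3,0,0,0,2.4,-6,0,0,0,3.6,-9,0,0,0,4.8,-12,0,0,0,6,-15,0,0]

```text
clock: 20.5
eef_pos: [463.3, -43.5, 220.4]
tool_rot: [-3.128, 0.014, 0.275]
force: [0.7, -1.0, 0.6]
width: -0.2
gripper_force: 0.0
```

arm_command:
  series: [0,1.2,-3,0,0,0,2.4,-6,0,0,0,3.6,-9,0,0,0,4.8,-12,0,0,0,6,-15,0,0]

```text
clock: 20.92
eef_pos: [480.1, 116.8, 221.3]
tool_rot: [-3.129, 0.015, 0.275]
force: [1.0, -0.6, -0.9]
width: -0.0
gripper_force: 0.0
```

```bash
cat > chk.py <<'E'
from h import *
st(); save('top','top4')
def get(f):
    m=np.load(f'pics/{f}.npz');d=m['d'];v,u=np.mgrid[0:420,0:560]
    n=cv2.undistortPoints(np.stack([u,v],-1).reshape(-1,1,2).astype(float),m['mtx'],m['dist_coeffs']).reshape(420,560,2)
    X=(np.dstack([n,np.ones(n.shape[:2])])*d[...,None]-m['t'].ravel())@m['R']
    return j(X),X[...,2]
J,Z=get('top4')
g=np.full((24,36),' ')
for x,y,z in zip(J[...,0].ravel(),J[...,1].ravel(),Z.ravel()):
    a,b=int((20-x)//10),int((290-y)//10)
    if 0<=a<24 and 0<=b<36: g[a,b]='.' if z<7 else 'b' if z<18 else 't' if z<28 else 'f' if z<45 else 'A'
print('\n'.join(''.join(r) for r in g))
for f in ('top0','top4'):
    J,Z=get(f)
    k=((Z>18)&(Z<27)&(J[...,0]>-140)&(J[...,0]<1)&(J[...,1]>1)).astype(np.uint8)
    k=cv2.connectedComponents(cv2.morphologyEx(k,cv2.MORPH_OPEN,np.ones((3,3),np.uint8)))[1]; i=np.bincount(k[k>0]).argmax(); print(f,cv2.minAreaRect(J[k==i].astype(np.float32)))
    q=(Z>16)&(Z<40)&(np.hypot(J[...,0]+111,J[...,1]-36)>45)&(np.hypot(J[...,0]+111,J[...,1]-36)<105)&((J[...,0]<-120)|(J[...,1]<-26))
    P=J[q]-[-111,36]; print('lever deg',np.degrees(np.arctan2(-P[:,0],-P[:,1])).mean()+10,q.sum())
# change outside the jig
a=np.load('pics/top0.npz')['p'].astype(int);b=np.load('pics/top4.npz')['p'].astype(int)
J,Z=get('top0'); D=cv2.absdiff(a.astype(np.uint8),b.astype(np.uint8)).max(2)
s=(J[...,0]>-215)&(J[...,0]<-175)&(J[...,1]>50)&(J[...,1]<230); print('stick diff',(D[s]>40).mean())
E
python3 chk.py
```

```text
t 20.9167 jig [ 42.5 445.5] pos [480.1 116.8 221.3] rot [-179.3    0.9   15.8] F [ 1.  -0.6 -0.9] w -0.0 q [-0.98  0.69  1.14  1.96 -0.75  1.02 -0.77]
..fffffffffffffffffffffffffffbbb....
..bbbbbbbbbbbbbbbbbbbbtttttttbb.....
.bbbbbb.bbbbbbttttttttttttttttff....
..bbbbbbbbbbbbbtttttttttttttttff....
..bbbbbbbbbbbbbtttttbtttttttttff....
.bbbbbbbbbbbbbbttttttttttttttbff....
.bbbbbbbbbbbbbbtttttttttttbttfff....
.bbbbbbbbbbbbbttttbtttttttttttff....
..bbbbbbbbbbbbtttttttttttttttbbb....
.bbbbbbbbbbbbbbbbbbbbbbbbfbbbbb.....
.bbbbbbbbbbbbbbbbbbbbbbbfffbbbbb....
..bbbbbbbbbbbbbbbbbbbbbbffffbbb.....
.bbbbbbbbbbbbbbbbbbbbbbbffffbbb.....
.bbbbbbbbbbbbbbbbbbbbbbbbbbbbbbb....
.bbbbbbbbbbbbbbbbbbbbbbbbfbbbbbb....
.bbbbbbbbbbbbbbbbbbbbbbbbfbbbbbb....
..bbbbbbbbbbbbbbbbbbb.bb.bbb........
..........................f.........
..........................f.........
..........................f.........
..........................f.........
...................b.....ff.........
.........................ff.........
.............................b......
top0 ((-86.44271850585938, 186.46038818359375), (79.14910125732422, 148.83644104003906), 2.5513246059417725)
lever deg 35.700033081198995 121
top4 ((-38.84934616088867, 75.12196350097656), (78.9192123413086, 148.1173858642578), 0.8695104122161865)
lever deg 103.9307008110601 140
stick diff 0.0
```

```bash
python3 -c "
from h import *
print(workorder.finish_job())"
```

```text
the job is handed in; nothing more can be done
None
```

The job is handed in at about 21 s: the last top-camera check put the tile home against both fences, the cam lever at its closed stop and the stick unmoved; I did not measure the other bystanders separately, and no verdict came back.

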